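Hold the name seal ready over the stamping frame

ROBOT

A 6-joint arm with a two-finger parallel gripper is mounted at the origin on the work surface. World frame = base frame: x ahead of the robot, y to its left, z up, the work surface at z = 0. Lengths are in mm, angles in rad, forces in N, time in s.
With the tool pointing down it reaches from about 275 to 725 mm from the base axis. Payload 15.9 kg.
Tool frame: the origin (TCP) lies midway between the tips of the shut fingers; the grasp point (between the pads) lies 19 mm behind it; z points along the fingers, y is the line along which they close (so a half turn about z gives the same grasp; the last joint's range is limited). The gripper opens to 85 mm and grips with 20 to 120 N. Pads are 22 mm wide; open, the fingers measure 114 mm over their backs; the gripper's body (76 mm by 85 mm) begins 54 mm behind the grasp point. The pads swing forward as they close: fully open they stand 13 mm farther back than shut.
Start: joints at [1.323, 0.213, -0.034, 1.323, 0, 1.571], TCP at [122.63, 484.713, 200.406] pointing down, gripper open.
Joint ranges: [-2.98, 2.98], [-0.74, 1.72], [-1.14, 1.35], [-2.1, 2.04], [-1.57, 1.44], [-3.14, 3.14]. Speed limits (rad/s): [1.89, 1.89, 2.39, 2.57, 3.14, 3.14].

INTERFACE

Orientations are given as a 3x3 rotation matrix whose columns are the frame's x, y, z axes.
In Python, from cell import telemetry, vision, env gives the robot as it stands.
- The arm moves only by the shell command python3 -m handwheel 'ROWS'. ROWS is JSON, a list of rows, each an object with "hand": the finger opening in mm, from 0 to 85.4; "translation": the shift along the tool's x, y, z in mm, a list of three; "roll": the turn about the tool's z in rad. A call has 1 to 8 rows; each row shifts and turns the commanded pose from where the row before left it, along the tool's axes as they then stand; what a row does not reach is not made up. A row lasts 1/8 s, in which the tool goes at most 62.5 mm and 10.7 degrees, less where a joint would pass 70% of its speed; a pose out of reach is approached as far as the arm can. A call with a gripper value outside its range is refused whole. The fingers move at their own pace and stop on an object; the grip force is fixed at half the most. Time passes only in rows, so rows that do not move let the fingers close. It gives the time, the measured TCP pose, the force, the opening and the grip force at its end, in the units of the state.
- telemetry.read_state(): the state, without advancing time (a new reading comes with each control period).
- vision.get_image(name): name is "scene" or "top" or "wrist"; returns a dict with "image" (384x512x3 uint8, blue, green, red), "z_map" (384x512 float32, mm along the optical axis (not along the pixel's ray), 0 where there is no reading), "intrinsics" (3x3 intrinsics, pixels), "T" (4x4, takes a point from camera to world coordinates); the wrist camera has in their place "mount" (4x4, takes a point from camera to tool coordinates, whose origin is the TCP and whose axes are the flange's). Camera axes: x right, y down, z forward; pixel columns grow to the right and rows downward; lengths in mm; the calibration is good to about 2 mm. A picture is of the moment at which its call begins: read the wrist's pose just before it.
- env.hand_in(): hands the job in; it is judged then, once.
The state is a dict: "clock": time; "q": joint angles; "qd": joint speeds; "joint_torque": joint torques, N m; "ee_pos": TCP position; "tcp_rot": TCP orientation; "wrist_force": force on the tool from outside, world axes, zero at the start; "wrist_torque": the same for the moment, N m; "gripper_width": finger opening in mm; "finger_force": force on a finger pad.
Only numpy, scipy, OpenCV 4.12 (cv2) and the standard library are available. Lean on these libraries where they do the work, as an engineer would, in place of code of your own. Each camera call takes 0.05 s, during which the arm holds its last target. There are 200 camera calls.

TASK

First slide the aluminium frame along its rail, gently, until you feel it come up against the brass paperweight, and leave it there without shoving the paperweight along. Then take the tall oblong stone seal, lift it over the tops of the ink bottles and finish still holding it, upright and motionless, about a centimetre above the frame: centred over the frame's window with its long side along the window's long side. It must not touch the frame, the paper or the board at any time, and nothing else on the table may be knocked over or pushed away.

Things in the scene. Friction and masses are not known exactly. Their poses are not given: they have to be found in the camera images.
- board: Wooden stamping board 240 (x) x 320 (y) x 12 mm high with red paper on most of its top, fixed to the table. Origin: centre of its underside, on the table (z = 0). A steel rail lies along its y direction, 90 mm to its +x side; the guide slides on it.
- guide (a joint): Travel of the sliding aluminium guide along the board's +y direction, towards the paperweight, m; 0 at the rail's -y end, rail stop at 0.22, beyond the paperweight. It starts between 0 and 0.05. It slides with 1 to 2 N of friction and stays where it is left.
- window (a point): Centre of the guide's rectangular window, at the height of the board's top (12 mm above the table); moves with the guide; axes parallel to the board's. The window is 48 (x) x 36 (y) mm; the aluminium frame round it is 68 (x) x 56 (y) mm outside and its top lies 6 mm above this point.
- guide_fin (a point): Centre of the top of the guide's black plastic grip fin: an upright plate 30 (x) x 14 (y) x 36 mm high, standing on a low aluminium carriage (34 x 40 mm) 100 mm to the board's +x side of the window. Its top is 50 mm and the carriage's top 15 mm above the board. Pinch it from above across its 14 mm, along the board's y.
- guide_edge (a point): Middle of the outer edge of the frame on its +y side, 28 mm from the window's centre: the edge that meets the paperweight. Axes parallel to the board's.
- weight: Brass paperweight bar 160 (x) x 40 (y) x 34 mm high, 1.8 kg, loose, lying on the paper across the board with its length along the board's x. Origin: centre of its underside. Its -y long face, 20 mm from its centre line, is what the frame meets. A push of about 10 N or more at the frame shoves it along.
- seal: The tall oblong seal: tan stone block 36 (x) x 24 (y) x 70 mm high, with a smaller 28 x 16 x 10 mm block on top (80 mm in all), standing upright on the table, 0.13 to 0.25 kg. Origin: centre of its underside. It is the tallest of three seals of the same stone and the only one with an oblong base; where each stands varies.
- seal_square: Another seal, to leave alone: stone, 30 x 30 mm square base, 60 mm high. Origin: centre of its underside.
- seal_round: Another seal, to leave alone: stone, round, 32 mm diameter, 64 mm high. Origin: centre of its underside.
- bottle_a: Black ink bottle, 50 mm diameter, 150 mm high, red cap, loose, standing between the seals and the board. Origin: centre of its underside. Leave alone.
- bottle_b: Black ink bottle, 50 mm diameter, 150 mm high, white cap, loose, standing between the seals and the board, farther from the robot. Origin: centre of its underside. Leave alone.
- paste_jar: Small blue lidded porcelain jar, 56 mm diameter, 42 mm high, loose, between the two bottles. Origin: centre of its underside. Leave alone.
- inkstone: Round lidded dark inkstone, 116 mm diameter, 31 mm high, loose. Origin: centre of its underside. Leave alone.
Not all that is in view belongs to the job. What is shaped like the seal but red is not meant. There is more than one size of the weight; the one meant has the size given above.

How it is judged (in metres and radians):
On the way, in this order (a step that is already met when the one before it is completed fails the run):
1. the frame meets the paperweight (y of guide_edge in the frame of weight above -0.0225 m), for 0.05 s.
2. the seal is lifted higher than the ink bottles (height (world z) of seal above 0.15 m and contact force between seal and the fingers above 1 N), for 0.05 s.
At the end, for the whole second after the job is handed in: Fingers hold the oblong seal still, upright within 0.1 rad, underside 2 to 20 mm above the frame, centred on the window within 7 mm, long sides parallel within 0.14 rad, touching neither board, frame nor paperweight; frame edge within 5 mm of the paperweight, which moved under 12 mm (contact force between seal and the fingers above 1 N and horizontal distance between seal and window below 0.007 m and z of seal in the frame of window between 0.008 and 0.026 m and angle between the x axis of seal and the x axis of window, either way round below 0.14 rad and angle between seal's own z axis and vertical below 0.1 rad and linear speed of seal below 0.02 m/s and contact force between seal and board below 0.1 N and contact force between seal and weight below 0.1 N and y of guide_edge in the frame of weight above -0.025 m and distance of weight from where it was at the start of the episode below 0.012 m); the arm keeps its last pose, push and grip.
It fails at once if the seal touches the frame, paper or board (contact force between seal and board above 0.3 N).
It fails at once if the paperweight is shoved along (distance of weight from where it was at the start of the episode above 0.012 m).
It fails at once if an ink bottle is pushed away or knocked over (distance of any of bottle_a, bottle_b from where it was at the start of the episode above 0.03 m or angle between any of bottle_a, bottle_b's own z axis and vertical above 0.5 rad).
It fails at once if the jar or inkstone is pushed away or knocked over (distance of any of paste_jar, inkstone from where it was at the start of the episode above 0.03 m or angle between any of paste_jar, inkstone's own z axis and vertical above 0.5 rad).
It fails at once if another seal is pushed away or knocked over (distance of any of seal_square, seal_round from where it was at the start of the episode above 0.03 m or angle between any of seal_square, seal_round's own z axis and vertical above 0.5 rad).
It also fails if it takes over 62 s, if anything falls off the work surface, if the arm or the gripper's body presses on something with over 40 N, if the wrist force passes 120 N, or if a joint passes its speed limit or range.

## Working session

There is one attempt and no reset: what is moved stays moved. The work goes in short steps, Python scripts to look and compute and a shell command to move; the robot and the scene stay as the last step left them, time stands still between calls to the robot, and variables do not carry over. Pictures are saved under pics/ and viewed, at most 10 in all, crops included, and the job is handed in when it is done.

```bash
mkdir -p pics; ls; python3 - <<'E'
from cell import telemetry, vision, env
import cv2, numpy as np
for n in ("scene","top"):
    d=vision.get_image(n); cv2.imwrite(f"pics/{n}0.png",d["image"]); np.savez(f"pics/{n}0.npz",**d)
    print(n,d["intrinsics"].tolist(),np.round(d["T"],3).tolist())
s=telemetry.read_state(); print(s)
E
```

```text
pics
scene [[460.69263974655905, 0.0, 258.5827327561189], [0.0, 460.69263974655905, 185.9095778230038], [0.0, 0.0, 1.0]] [[0.543, 0.624, -0.562, 1176.472], [0.84, -0.388, 0.38, -493.701], [0.019, -0.678, -0.735, 963.249], [0.0, 0.0, 0.0, 1.0]]
top [[445.47687017899614, 0.0, 253.59151099698332], [0.0, 445.47687017899614, 188.02603164934277], [0.0, 0.0, 1.0]] [[0.02, -0.997, 0.081, 386.368], [-1.0, -0.019, 0.006, -30.503], [-0.005, -0.081, -0.997, 1215.452], [0.0, 0.0, 0.0, 1.0]]
{'clock': 0.1, 'q': array([ 1.32299541e+00,  2.13357050e-01, -3.49634513e-02,  1.32353297e+00,
        2.47009392e-05,  1.57079108e+00]), 'qd': array([ 0.00060766, -0.00021332,  0.00286882,  0.00170184,  0.00108074,
        0.00074347]), 'joint_torque': array([-6.62432503e-04, -6.87246037e+01,  4.87809491e+01,  1.19723464e-02,
        2.81572466e-05, -3.58715954e-05]), 'ee_pos': array([122.54399796, 484.39705622, 199.95369968]), 'tcp_rot': array([[-9.69455421e-01,  2.45267417e-01, -2.83234537e-04],
       [ 2.45267579e-01,  9.69454886e-01, -1.01879262e-03],
       [ 2.47064725e-05, -1.05714227e-03, -9.99999441e-01]]), 'wrist_force': array([ 0.15124188,  0.47894261, -0.16480941]), 'wrist_torque': array([-0.03766403,  0.0215727 ,  0.00426261]), 'finger_force': 0.0, 'gripper_width': 85.56322948527078}
```

View pics/top0.png

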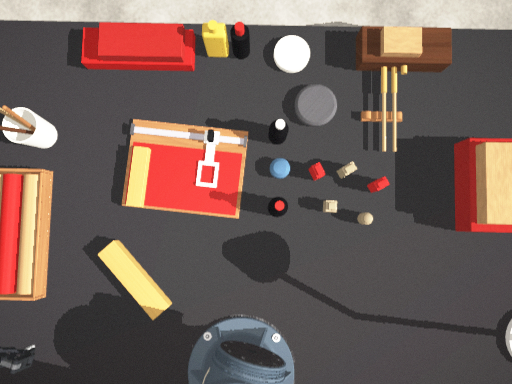

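View pics/scene0.png

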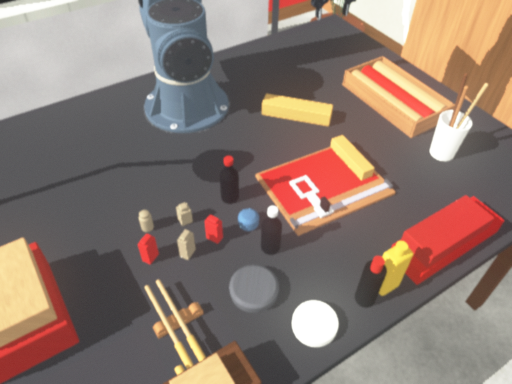

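The top view (up = +x, left = +y) shows the board around (185,168), the fin at (211,136), the window at (207,174), and the paperweight at (138,177). The oblong seal is at (347,170), the square one at (330,206) and the round one at (365,218). The bottles are at (279,207) and (279,132), with the jar at (280,168). The scene view agrees: the tall tan seal is at (186,245).

```bash
cat > h.py <<'E'
import cv2, numpy as np
def ray(K,T,uv,z):
    uv=np.atleast_2d(np.array(uv,float)); d=np.c_[(uv-[K[0,2],K[1,2]])/[K[0,0],K[1,1]],np.ones(len(uv))]@T[:3,:3].T
    o=T[:3,3]; return o+d*((z-o[2])/d[:,2])[:,None]
def cloud(d,T):
    z=d["z_map"].astype(float);K=d["intrinsics"];v,u=np.indices(z.shape)
    P=np.stack([(u-K[0,2])/K[0,0]*z,(v-K[1,2])/K[1,1]*z,z],-1)@T[:3,:3].T+T[:3,3]
    P[z==0]=np.nan; return P
def blob(mask,uv):
    n,l,st,c=cv2.connectedComponentsWithStats(mask.astype(np.uint8))
    k=l[uv[1],uv[0]]
    if k==0: k=l[np.unravel_index(np.argmin(np.where(l>0,np.hypot(*(np.indices(l.shape)-np.array([uv[1],uv[0]])[:,None,None])),1e9)),l.shape)]
    return l==k
def rect(K,T,m,z):
    v,u=np.nonzero(m); 
    c=cv2.findContours(m.astype(np.uint8),0,2)[0]; c=max(c,key=len)
    P=ray(K,T,c.reshape(-1,2),z)[:,:2]
    return cv2.minAreaRect(P.astype(np.float32))
E
python3 - <<'E'
from h import *
d=dict(np.load("pics/top0.npz")); K,T=d["intrinsics"],d["T"]; P=cloud(d,T)
hsv=cv2.cvtColor(d["image"],cv2.COLOR_BGR2HSV); Z=P[...,2]
print("table z",np.nanmedian(Z[300:340,180:200]))
H,S,V=[hsv[...,i] for i in range(3)]
for n,p in dict(seal=(347,170),sq=(330,206),rd=(365,218),jar=(280,168),ba=(279,207),bb=(279,132),weight=(138,177),fin=(211,136),win=(207,174),paper=(180,200)).items(): print(n,hsv[p[1],p[0]],np.round(P[p[1],p[0]]))
tan=(H>12)&(H<32)&(V>90)
for n,p in dict(seal=(347,170),sq=(330,206),rd=(365,218),weight=(138,177)).items():
    m=blob(tan&(Z>12 if n!="weight" else Z>38),p); t=np.nanpercentile(Z[m],90); m2=blob(m&(Z>t-8),p)
    print(n,m.sum(),m2.sum(),"top",t,rect(K,T,m2,t), np.nanmean(P[m2],0))
red=((H<6)|(H>174))&(S>150)&(V>80)
m=blob(red&(Z<30),(180,200)); print("paper",rect(K,T,m,12))
b=((H<30)|(H>174))&(S>80)&(Z>4)&(Z<70); 
m=blob(b,(180,200)); print("board",rect(K,T,m,12))
inner=np.zeros_like(m); 
w=(S<60)&(V>150)&(Z>8)&(Z<40)
m=blob(w,(200,185)); print("alu",m.sum()); 
x=np.zeros_like(red); x[160:190,190:225]=True
m=blob(red&x&(Z<30),(207,174)); print("window",m.sum(),rect(K,T,m,15))
f=(Z>50)&(Z<72); m=blob(f,(211,136)); print("fin",m.sum(),rect(K,T,m,62),np.nanmax(Z[m]))
for n,p in dict(ba=(279,207),bb=(279,132),jar=(280,168)).items():
    m=blob(Z>30,p); t=np.nanpercentile(Z[m],95); print(n,t,np.nanmean(P[m&(Z>t-6)],0))
print("guess");
E
```

```text
table z -0.5435232670213281
seal [ 22  54 239] [ 529. -262.   82.]
sq [ 23  51 240] [ 437. -222.   58.]
rd [ 19  74 200] [ 408. -312.   62.]
jar [103 102 219] [536. -92.  44.]
ba [  1 176 251] [429. -86. 149.]
bb [135  20  26] [619. -85. 110.]
weight [ 25 111 253] [505. 282.  47.]
fin [ 0  5 52] [616.  92.  58.]
win [  0 186 251] [520. 105.  11.]
paper [  1 187 251] [448. 175.  12.]
seal 168 75 top 79.93434728868748 ((532.5653686523438, -267.1513671875), (19.80914878845215, 32.058013916015625), 21.686100006103516) [ 533.6235809  -267.30043002   78.10158892]
sq 158 58 top 60.58024944641659 ((437.2867431640625, -225.99166870117188), (20.574583053588867, 18.12632942199707), 0.27593860030174255) [ 437.35956712 -226.18915263   59.1754079 ]
rd 148 73 top 62.174926696677105 ((406.78125, -318.6899719238281), (21.635093688964844, 22.087594985961914), 45.520816802978516) [ 406.76707059 -319.44687797   60.19693066]
weight 938 901 top 48.79184866060193 ((506.10546875, 284.7907409667969), (41.00305938720703, 159.19505310058594), 84.8387451171875) [505.99835726 286.08155157  45.75613948]
paper ((508.2111511230469, 167.76669311523438), (299.07598876953125, 168.7212371826172), 84.9841537475586)
board ((516.659423828125, 166.54786682128906), (320.2675476074219, 204.3579864501953), 84.88385772705078)
alu 1232
window 187 ((520.3984985351562, 103.28573608398438), (31.7150821685791, 43.391868591308594), 84.57209777832031)
fin 64 ((616.3212280273438, 94.3057861328125), (14.127171516418457, 29.98935890197754), 83.51240539550781) 67.88262153784126
ba 151.05401016545866 [431.9521255  -85.53991973 149.76728783]
bb 151.0820071181597 [629.9488443  -83.818745   149.80762376]
jar 43.42959578174672 [536.81894028 -91.73886829  40.26133112]
guess
```

```bash
python3 - <<'E'
import cv2
a=cv2.imread("pics/top0.png")[110:225,115:255]; cv2.imwrite("pics/c0.png",cv2.resize(a,None,fx=5,fy=5,interpolation=cv2.INTER_NEAREST))
E
```

```text
(no output)
```

View pics/c0.png

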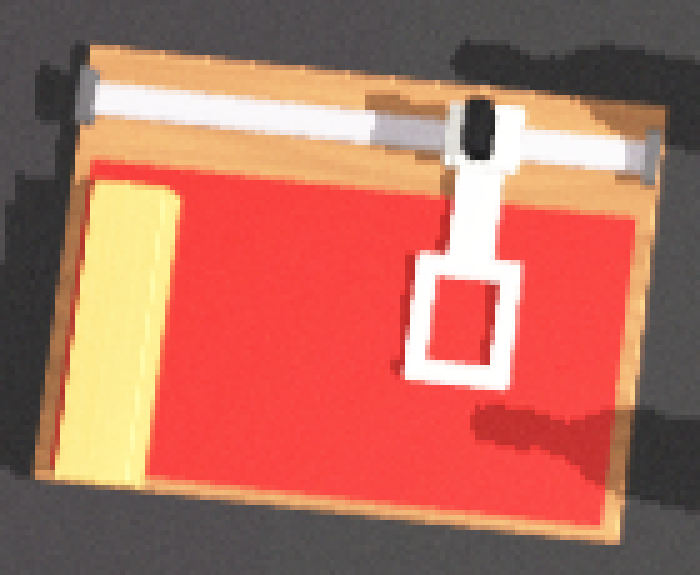

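The crop shows the frame at (465,320), the fin at (480,130), and the paperweight's right face near column 165. That makes the board yaw about -5.1° and the slide about 130 mm. I'll move above the fin.

```bash
cat >> h.py <<'E'
def delta(s,tgt,yaw_y=None):
    R=np.array(s["tcp_rot"]); t=R.T@(np.array(tgt)-s["ee_pos"]); cur=np.degrees(np.arctan2(R[1,1],R[0,1]))
    print("ee",np.round(s["ee_pos"],1),"tool shift",np.round(t,1),"yaw_y",round(cur,2),"roll",None if yaw_y is None else round(np.radians(-((yaw_y-cur+90)%180-90)),4),"clock",s["clock"],"F",np.round(s["wrist_force"],1),"w",s["gripper_width"],"ff",s["finger_force"])
E
python3 -m handwheel '[{"hand":85,"translation":[-48,-21.5,0],"roll":0},{"hand":85,"translation":[-48,-21.5,0],"roll":0},{"hand":85,"translation":[-48,-21.5,0],"roll":0},{"hand":85,"translation":[-48,-21.5,0],"roll":0},{"hand":85,"translation":[-48,-21.5,0],"roll":0},{"hand":85,"translation":[-48,-21.5,0],"roll":0},{"hand":85,"translation":[-48,-21.5,0],"roll":0},{"hand":85,"translation":[-48,-21.5,0],"roll":0}]'
python3 -m handwheel '[{"hand":60,"translation":[-48,-21.5,0],"roll":0},{"hand":60,"translation":[-48,-21.5,0],"roll":0},{"hand":60,"translation":[-48,-21.5,0],"roll":0},{"hand":60,"translation":[-46,-21.5,0],"roll":0},{"hand":60,"translation":[0,0,0],"roll":-0.08},{"hand":60,"translation":[0,0,0],"roll":-0.08},{"hand":60,"translation":[0,0,0],"roll":0},{"hand":60,"translation":[0,0,0],"roll":0}]'
python3 - <<'E'
from h import *
from cell import telemetry, vision
s=telemetry.read_state(); delta(s,[616.3,94,35],84.9)
d=vision.get_image("wrist"); cv2.imwrite("pics/w1.png",d["image"]); np.savez("pics/w1.npz",R=s["tcp_rot"],p=s["ee_pos"],**d); print(np.round(d["mount"],3).tolist(),d["intrinsics"][0])
E
```

```text
clock: 1.1
ee_pos: [453.8, 222.4, 200.2]
tcp_rot: [[-0.969, 0.245, -0.0], [0.245, 0.969, -0.0], [0.0, -0.0, -1.0]]
wrist_force: [0.8, 0.7, 0.1]
gripper_width: 84.9
finger_force: 0.0
clock: 2.1
ee_pos: [615.7, 93.9, 200.3]
tcp_rot: [[-0.996, 0.089, -0.0], [0.089, 0.996, -0.0], [0.0, -0.0, -1.0]]
wrist_force: [0.5, 0.1, -0.1]
gripper_width: 60.0
finger_force: 0.0
ee [615.7  93.9 200.3] tool shift [ -0.7   0.2 165.3] yaw_y 84.87 roll -0.0005 clock 2.1 F [ 0.5  0.1 -0.1] w 60.02753469715366 ff 0.0
[[0.0, -0.946, -0.325, 83.846], [1.0, -0.0, 0.001, 0.077], [-0.001, -0.325, 0.946, -172.93], [0.0, 0.0, 0.0, 1.0]] [327.59897048   0.         252.67536586]
```

View pics/w1.png

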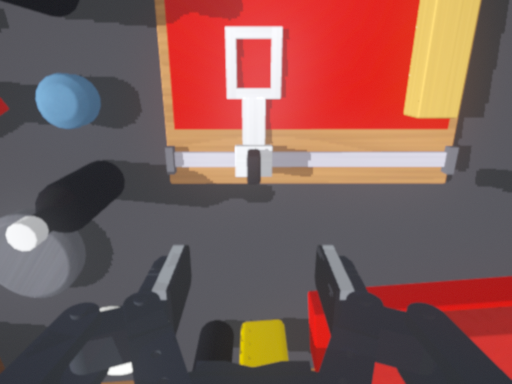

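The wrist view has the fin at (254,165), the window at (254,62) and the near face of the paperweight around column 412. I'll measure these precisely.

```bash
cat >> h.py <<'E'
def wristT(d):
    A=np.eye(4);A[:3,:3]=d["R"];A[:3,3]=d["p"]; return A@d["mount"]
E
python3 - <<'E'
from h import *
d=dict(np.load("pics/w1.npz")); T=wristT(d);K=d["intrinsics"];P=cloud(d,T);Z=P[...,2]
hsv=cv2.cvtColor(d["image"],cv2.COLOR_BGR2HSV);H,S,V=[hsv[...,i] for i in range(3)]
roi=np.zeros(Z.shape,bool); roi[140:195,235:275]=True
m=roi&(Z>57)&(Z<68); print("fin",m.sum(),np.nanmean(P[m],0),rect(K,T,m,62))
roi[:]=False; roi[28:98,228:280]=True
red=((H<6)|(H>174))&(S>150); m=blob(red&roi,(254,62)); print("win",m.sum(),rect(K,T,m,12))
roi[:]=False; roi[20:104,215:295]=True
m=blob((S<70)&(V>170)&roi,(230,62)); print("frame",rect(K,T,m,18))
u=np.array([.0889,.996])
m=(H>12)&(H<32)&(V>150)&(Z>42); m[:, :380]=False; m[130:]=False
Q=P[m]; v=Q[:,:2]@u; print("weight face u",np.percentile(v,[0,1,3]),"ztop",np.nanmedian(Q[:,2]))
c=[(np.nonzero(m[r])[0][0],r) for r in range(30,110,10)]; q=ray(K,T,c,46)[:,:2]; print(q@u, q[:,0])
E
```

```text
fin 404 [618.70233164  94.64486891  60.92693133] ((618.619384765625, 94.71965026855469), (12.954099655151367, 29.577922821044922), 84.86248779296875)
win 1495 ((519.55078125, 103.74205017089844), (32.50065994262695, 44.25714874267578), 84.87643432617188)
frame ((522.0047607421875, 103.42639923095703), (56.9343376159668, 73.12715148925781), 84.89630889892578)
weight face u [309.36897244 310.01672766 310.45645124] ztop 45.62490429180801
[309.13390889 308.75804249 308.3753004  308.9162398  308.52783904
 310.02864786 308.6861709  309.2508316 ] [506.79439586 515.00733357 523.37050975 531.97123656 540.64831553
 549.65809349 558.58231005 567.85037281]
```

```bash
python3 -m handwheel '[{"hand":60,"translation":[-2.8,1,30],"roll":0},{"hand":60,"translation":[0,0,35],"roll":0},{"hand":60,"translation":[0,0,35],"roll":0},{"hand":60,"translation":[0,0,35],"roll":0},{"hand":60,"translation":[0,0,20],"roll":0},{"hand":60,"translation":[0,0,9],"roll":0},{"hand":60,"translation":[0,0,0],"roll":0},{"hand":30,"translation":[0,0,0],"roll":0}]'
python3 -m handwheel '[{"hand":20,"translation":[0,0,0],"roll":0},{"hand":10,"translation":[0,0,0],"roll":0},{"hand":5,"translation":[0,0,0],"roll":0},{"hand":5,"translation":[0,0,0],"roll":0},{"hand":5,"translation":[0,0,0],"roll":0},{"hand":5,"translation":[0,0,0],"roll":0}]'
```

```text
clock: 3.15
ee_pos: [619.4, 94.7, 37.5]
tcp_rot: [[-0.996, 0.088, 0.001], [0.088, 0.996, 0.0], [-0.001, 0.0, -1.0]]
wrist_force: [0.4, 0.2, 0.1]
gripper_width: 43.0
finger_force: 0.0
clock: 3.9
ee_pos: [618.7, 94.6, 36.4]
tcp_rot: [[-0.996, 0.088, -0.0], [0.088, 0.996, 0.0], [0.0, 0.0, -1.0]]
wrist_force: [0.4, -0.9, -0.3]
gripper_width: 4.9
finger_force: 0.0
```

The opening is 4.9 mm with no grip force, so the fin wasn't caught. I need to look.

```bash
python3 - <<'E'
from h import *
from cell import telemetry, vision
s=telemetry.read_state(); delta(s,[618.6,94.7,35],84.9)
d=vision.get_image("wrist"); e=vision.get_image("scene")
cv2.imwrite("pics/w2.png",np.hstack([cv2.resize(d["image"],(400,300)),cv2.resize(e["image"][130:250,220:380],(400,300))]))
E
```

```text
ee [618.7  94.6  36.4] tool shift [0.1 0.1 1.4] yaw_y 84.97 roll 0.0012 clock 3.9 F [ 0.4 -0.9 -0.3] w 4.903646037436472 ff 0.0
```

View pics/w2.png

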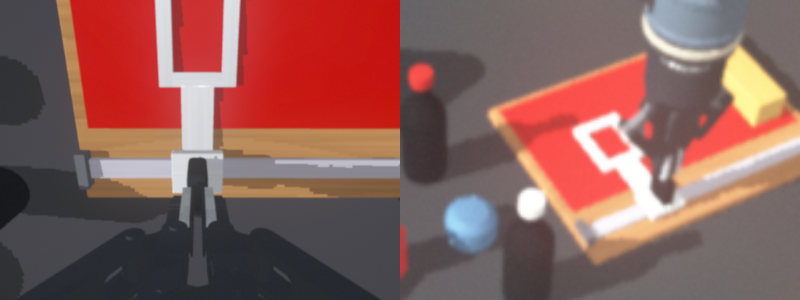

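The left half shows the fin, at (198,170), emerging between the pads at (185,200) and (212,200). The fin looks enclosed, so I'll shut the hand fully and check.

```bash
python3 -m handwheel '[{"hand":0,"translation":[0,0,0],"roll":0},{"hand":0,"translation":[0,0,0],"roll":0},{"hand":0,"translation":[0,0,0],"roll":0}]'
python3 - <<'E'
from h import *
from cell import telemetry, vision
s=telemetry.read_state(); d=vision.get_image("wrist"); d["R"]=s["tcp_rot"];d["p"]=s["ee_pos"]; T=wristT(d); P=cloud(d,T)
for r in range(190,350,12): print(r,[tuple(np.round(P[r,c]).tolist()) for c in (236,245,254,262,272)], d["image"][r,254])
E
```

```text
clock: 4.38
ee_pos: [618.7, 94.6, 36.4]
tcp_rot: [[-0.996, 0.088, -0.0], [0.088, 0.996, -0.0], [0.0, -0.0, -1.0]]
wrist_force: [-0.2, -0.4, 0.7]
gripper_width: 0.0
finger_force: 0.0
190 [(600.0, 86.0, 18.0), (601.0, 92.0, 17.0), (602.0, 97.0, 16.0), (602.0, 102.0, 17.0), (605.0, 108.0, 12.0)] [214 211 209]
202 [(605.0, 86.0, 27.0), (604.0, 91.0, 30.0), (604.0, 97.0, 30.0), (606.0, 101.0, 27.0), (607.0, 107.0, 27.0)] [102  98  99]
214 [(613.0, 85.0, 26.0), (604.0, 92.0, 48.0), (605.0, 97.0, 48.0), (606.0, 101.0, 46.0), (615.0, 107.0, 27.0)] [61 59 60]
226 [(621.0, 84.0, 27.0), (605.0, 92.0, 61.0), (605.0, 97.0, 61.0), (606.0, 101.0, 60.0), (623.0, 106.0, 26.0)] [64 61 62]
238 [(629.0, 83.0, 26.0), (612.0, 91.0, 61.0), (612.0, 96.0, 61.0), (613.0, 100.0, 60.0), (631.0, 106.0, 26.0)] [55 52 54]
250 [(646.0, 81.0, 11.0), (607.0, 92.0, 81.0), (608.0, 96.0, 80.0), (608.0, 100.0, 80.0), (648.0, 105.0, 12.0)] [57 54 55]
262 [(612.0, 88.0, 83.0), (608.0, 92.0, 90.0), (608.0, 96.0, 90.0), (608.0, 100.0, 90.0), (613.0, 104.0, 83.0)] [54 51 51]
274 [(607.0, 89.0, 99.0), (608.0, 93.0, 99.0), (608.0, 96.0, 99.0), (608.0, 99.0, 99.0), (612.0, 103.0, 93.0)] [51 47 48]
286 [(605.0, 90.0, 110.0), (610.0, 92.0, 103.0), (611.0, 96.0, 103.0), (607.0, 99.0, 108.0), (606.0, 103.0, 111.0)] [51 48 48]
298 [(607.0, 90.0, 114.0), (607.0, 93.0, 115.0), (615.0, 96.0, 104.0), (607.0, 99.0, 115.0), (608.0, 102.0, 115.0)] [49 46 45]
310 [(606.0, 90.0, 121.0), (610.0, 93.0, 117.0), (622.0, 95.0, 103.0), (607.0, 99.0, 122.0), (607.0, 102.0, 122.0)] [48 43 43]
322 [(606.0, 91.0, 127.0), (617.0, 92.0, 115.0), (627.0, 95.0, 104.0), (610.0, 98.0, 124.0), (603.0, 102.0, 132.0)] [48 43 42]
334 [(601.0, 92.0, 138.0), (622.0, 92.0, 115.0), (729.0, 86.0, -1.0), (622.0, 98.0, 116.0), (603.0, 101.0, 137.0)] [78 72 72]
346 [(604.0, 91.0, 139.0), (626.0, 91.0, 116.0), (740.0, 85.0, 1.0), (627.0, 97.0, 116.0), (603.0, 101.0, 141.0)] [78 72 72]
```

The hand shut on nothing: depth puts the fin top at z=61 and the lowest finger points near z=80, even though the TCP reads 36. I'll raise the arm and measure where the real fingertips are.

```bash
python3 -m handwheel '[{"hand":0,"translation":[0,0,-25],"roll":0},{"hand":0,"translation":[0,0,-35],"roll":0},{"hand":0,"translation":[0,0,0],"roll":0},{"hand":0,"translation":[0,0,0],"roll":0}]'
python3 - <<'E'
from h import *
from cell import telemetry, vision
s=telemetry.read_state(); delta(s,[618.6,94.7,35],84.9)
d=vision.get_image("wrist"); np.savez("pics/w3.npz",R=s["tcp_rot"],p=s["ee_pos"],**d); M=d["mount"]; P=cloud(d,M)
for r in range(215,384,8): print(r,[tuple(np.round(P[r,c]).tolist()) for c in (240,254,268)], d["image"][r,254])
e=vision.get_image("scene"); Q=cloud(e,e["T"]); D=np.hypot(Q[...,0]-618.7,Q[...,1]-94.6)
m=(D<22); 
import collections
zz=Q[m][:,2]; print("scene near axis z hist",np.histogram(zz,bins=np.arange(0,200,8)))
cv2.imwrite("pics/w3.png",np.hstack([cv2.resize(d["image"],(400,300)),cv2.resize(e["image"][130:250,220:380],(400,300))]))
E
```

```text
clock: 4.92
ee_pos: [618.5, 94.5, 95.9]
tcp_rot: [[-0.996, 0.088, -0.0], [0.088, 0.996, -0.0], [0.0, -0.0, -1.0]]
wrist_force: [-0.9, -0.2, -0.6]
gripper_width: -0.1
finger_force: 0.0
ee [618.5  94.5  95.9] tool shift [-0.1  0.2 60.9] yaw_y 84.97 roll 0.0012 clock 4.925 F [-0.9 -0.2 -0.6] w -0.0734977860173498 ff 0.0
215 [(-28.0, -11.0, 83.0), (-6.0, 1.0, 34.0), (-27.0, 13.0, 83.0)] [72 68 70]
223 [(-41.0, -11.0, 96.0), (-12.0, 1.0, 35.0), (-41.0, 14.0, 96.0)] [69 64 67]
231 [(-49.0, -11.0, 96.0), (-49.0, 1.0, 96.0), (-49.0, 14.0, 97.0)] [74 71 71]
239 [(-58.0, -11.0, 98.0), (-58.0, 1.0, 97.0), (-57.0, 14.0, 96.0)] [68 65 67]
247 [(10.0, -6.0, -40.0), (11.0, 1.0, -41.0), (-66.0, 14.0, 97.0)] [61 57 58]
255 [(11.0, -5.0, -48.0), (11.0, 1.0, -48.0), (8.0, 7.0, -43.0)] [58 53 54]
263 [(11.0, -5.0, -54.0), (11.0, 1.0, -55.0), (11.0, 6.0, -55.0)] [58 53 53]
271 [(10.0, -5.0, -60.0), (11.0, 1.0, -60.0), (11.0, 6.0, -61.0)] [56 51 51]
279 [(11.0, -5.0, -66.0), (11.0, 1.0, -66.0), (11.0, 6.0, -66.0)] [53 50 48]
287 [(12.0, -4.0, -73.0), (9.0, 1.0, -68.0), (12.0, 6.0, -73.0)] [58 53 52]
295 [
[... 506 characters left out ...]
4.0, 4.0, -100.0)] [90 83 84]
351 [(6.0, -4.0, -96.0), (-188.0, 2.0, 97.0), (11.0, 4.0, -101.0)] [89 83 83]
359 [(4.0, -4.0, -97.0), (-199.0, 2.0, 96.0), (9.0, 4.0, -102.0)] [89 83 83]
367 [(11.0, -3.0, -106.0), (11.0, 0.0, -106.0), (9.0, 4.0, -104.0)] [67 58 56]
375 [(10.0, -3.0, -108.0), (11.0, 0.0, -108.0), (10.0, 4.0, -108.0)] [56 51 47]
383 [(11.0, -3.0, -111.0), (11.0, 0.0, -111.0), (11.0, 4.0, -111.0)] [58 51 47]
scene near axis z hist (array([ 0, 26, 22, 78, 16, 26, 21, 48,  7,  0,  0,  0,  0,  0,  0,  0, 15,
       23, 25, 23, 19, 25, 47, 23]), array([  0,   8,  16,  24,  32,  40,  48,  56,  64,  72,  80,  88,  96,
       104, 112, 120, 128, 136, 144, 152, 160, 168, 176, 184, 192]))
```

View pics/w3.png

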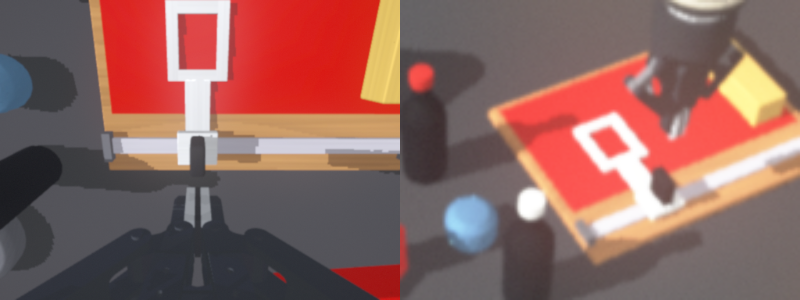

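In both views the real tips are about 36 mm behind the reported TCP: the tip is at z≈132 while the TCP reads 96. I'll apply that offset and redo the fin grasp with TCP z around 1.

```bash
python3 -m handwheel '[{"hand":50,"translation":[0,0,0],"roll":0},{"hand":50,"translation":[0,0,0],"roll":0},{"hand":50,"translation":[0,0,0],"roll":0},{"hand":50,"translation":[0,0,25],"roll":0},{"hand":50,"translation":[0,0,30],"roll":0},{"hand":50,"translation":[0,0,25],"roll":0},{"hand":50,"translation":[0,0,14],"roll":0},{"hand":50,"translation":[0,0,0],"roll":0}]'
python3 -m handwheel '[{"hand":30,"translation":[0,0,0],"roll":0},{"hand":20,"translation":[0,0,0],"roll":0},{"hand":10,"translation":[0,0,0],"roll":0},{"hand":5,"translation":[0,0,0],"roll":0},{"hand":5,"translation":[0,0,0],"roll":0},{"hand":5,"translation":[0,0,0],"roll":0}]'
```

```text
clock: 6.02
ee_pos: [618.2, 94.5, 1.8]
tcp_rot: [[-0.996, 0.088, -0.001], [0.088, 0.996, -0.0], [0.001, -0.0, -1.0]]
wrist_force: [-0.2, 0.5, 0.5]
gripper_width: 50.0
finger_force: 0.0
clock: 6.78
ee_pos: [619.3, 94.7, 3.4]
tcp_rot: [[-0.996, 0.088, 0.001], [0.088, 0.996, 0.0], [-0.001, 0.0, -1.0]]
wrist_force: [-0.6, -0.9, 5.6]
gripper_width: 12.9
finger_force: 60.0
```

Gripped now: width 12.9, force 60 N. Next I slide it.

```bash
python3 -m handwheel '[{"hand":5,"translation":[0,6,0],"roll":0},{"hand":5,"translation":[0,14,0],"roll":0},{"hand":5,"translation":[0,18,0],"roll":0},{"hand":5,"translation":[0,18,0],"roll":0},{"hand":5,"translation":[0,18,0],"roll":0},{"hand":5,"translation":[0,18,0],"roll":0},{"hand":5,"translation":[0,14,0],"roll":0},{"hand":5,"translation":[0,8,0],"roll":0}]'
python3 -m handwheel '[{"hand":5,"translation":[0,4,0],"roll":0},{"hand":5,"translation":[0,2,0],"roll":0},{"hand":5,"translation":[0,1,0],"roll":0},{"hand":5,"translation":[0,0.5,0],"roll":0},{"hand":5,"translation":[0,0,0],"roll":0}]'
python3 - <<'E'
from h import *
from cell import telemetry, vision
s=telemetry.read_state(); delta(s,[618.6,94.7,0],84.9)
E
```

```text
clock: 7.78
ee_pos: [629.5, 208.9, 3.4]
tcp_rot: [[-0.996, 0.087, 0.002], [0.087, 0.996, 0.0], [-0.002, 0.0, -1.0]]
wrist_force: [0.4, -1.3, 6.4]
gripper_width: 13.1
finger_force: 59.9
clock: 8.4
ee_pos: [630.1, 215.7, 3.4]
tcp_rot: [[-0.996, 0.088, 0.002], [0.088, 0.996, 0.0], [-0.002, 0.0, -1.0]]
wrist_force: [0.5, -0.9, 4.2]
gripper_width: 13.2
finger_force: 59.8
ee [630.1 215.7   3.4] tool shift [   0.8 -121.6    3.3] yaw_y 84.97 roll 0.0011 clock 8.4 F [ 0.5 -0.9  4.2] w 13.159991098338615 ff 59.83896732330322
```

```bash
python3 -m handwheel '[{"hand":5,"translation":[0,1,0],"roll":0},{"hand":5,"translation":[0,1,0],"roll":0},{"hand":5,"translation":[0,1,0],"roll":0},{"hand":5,"translation":[0,1,0],"roll":0},{"hand":5,"translation":[0,1,0],"roll":0}]' | grep -E "ee_pos|force"
python3 -m handwheel '[{"hand":5,"translation":[0,0.7,0],"roll":0},{"hand":5,"translation":[0,0.7,0],"roll":0}]'| grep -E "ee_pos|force"
```

```text
ee_pos: [630.5, 220.6, 3.3]
wrist_force: [0.0, -1.4, 5.7]
finger_force: 59.8
ee_pos: [630.6, 222.0, 3.3]
wrist_force: [-0.2, -1.3, 6.9]
finger_force: 59.8
```

```bash
python3 -m handwheel '[{"hand":5,"translation":[0,0.5,0],"roll":0},{"hand":5,"translation":[0,0.5,0],"roll":0}]' | grep -E "ee_pos|force"
```

```text
ee_pos: [630.7, 223.0, 3.3]
wrist_force: [0.3, -1.3, 6.4]
finger_force: 59.8
```

```bash
python3 -m handwheel '[{"hand":5,"translation":[0,0.5,0],"roll":0},{"hand":5,"translation":[0,0.5,0],"roll":0}]' | grep -E "ee_pos|force"
```

```text
ee_pos: [630.8, 224.0, 3.4]
wrist_force: [0.4, -1.6, 6.8]
finger_force: 59.8
```

```bash
python3 -m handwheel '[{"hand":5,"translation":[0,0.5,0],"roll":0},{"hand":5,"translation":[0,0.5,0],"roll":0}]' | grep -E "ee_pos|force"
```

```text
ee_pos: [630.9, 225.0, 3.4]
wrist_force: [0.1, -2.0, 5.5]
finger_force: 59.8
```

```bash
python3 -m handwheel '[{"hand":5,"translation":[0,0.4,0],"roll":0}]' | grep -E "ee_pos|force"
```

```text
ee_pos: [630.9, 225.4, 3.4]
wrist_force: [0.5, -0.8, 6.0]
finger_force: 59.8
```

```bash
python3 -m handwheel '[{"hand":5,"translation":[0,0.4,0],"roll":0},{"hand":5,"translation":[0,0,0],"roll":0}]' | grep -E "ee_pos|force"
```

```text
ee_pos: [631.0, 225.8, 3.4]
wrist_force: [0.9, -2.0, 7.0]
finger_force: 59.9
```

```bash
python3 -m handwheel '[{"hand":5,"translation":[0,0.4,0],"roll":0},{"hand":5,"translation":[0,0,0],"roll":0}]' | grep -E "ee_pos|force"
```

```text
ee_pos: [631.0, 226.2, 3.4]
wrist_force: [0.7, -0.6, 6.4]
finger_force: 59.9
```

```bash
python3 -m handwheel '[{"hand":5,"translation":[0,0.4,0],"roll":0},{"hand":5,"translation":[0,0,0],"roll":0}]' | grep -E "ee_pos|force"
```

```text
ee_pos: [631.1, 226.6, 3.4]
wrist_force: [-0.2, -1.8, 6.2]
finger_force: 59.9
```

```bash
python3 - <<'E'
from h import *
from cell import telemetry, vision
s=telemetry.read_state(); 
d=vision.get_image("wrist"); d["R"]=s["tcp_rot"];d["p"]=s["ee_pos"]; T=wristT(d);K=d["intrinsics"]; P=cloud(d,T)
im=d["image"]; np.savez("pics/w4.npz",**d)
g=im[0:200,180:340]; cv2.imwrite("pics/w4.png",cv2.resize(g,None,fx=3.5,fy=3.0,interpolation=cv2.INTER_NEAREST))
E
```

```text
(no output)
```

View pics/w4.png

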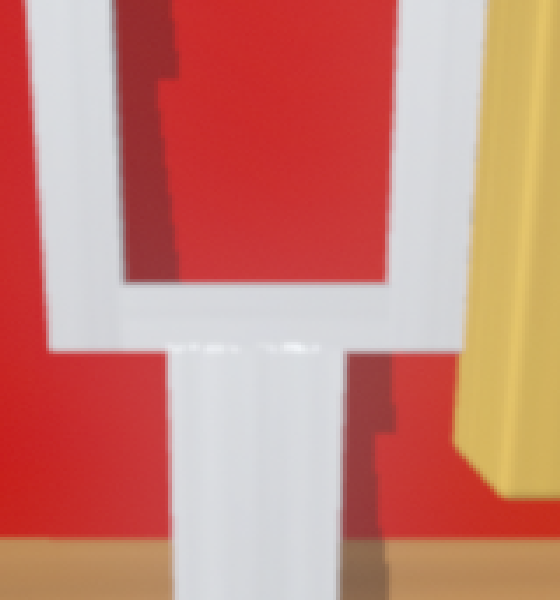

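The picture shows the frame's right edge flush against the paperweight's face near column 465, with no red gap. I'll nudge a little further to feel the contact.

```bash
python3 -m handwheel '[{"hand":5,"translation":[0,0.4,0],"roll":0},{"hand":5,"translation":[0,0,0],"roll":0}]' | grep -E "ee_pos|force"
```

```text
ee_pos: [631.1, 227.0, 3.4]
wrist_force: [1.5, -0.8, 6.3]
finger_force: 59.9
```

```bash
python3 -m handwheel '[{"hand":5,"translation":[0,0.4,0],"roll":0},{"hand":5,"translation":[0,0,0],"roll":0}]' | grep -E "ee_pos|force"; python3 - <<'E'
from h import *
from cell import telemetry, vision
old=dict(np.load("pics/top0.npz"))
d=vision.get_image("top")
for i in (old,d):
    hsv=cv2.cvtColor(i["image"],cv2.COLOR_BGR2HSV); Z=cloud(i,i["T"])[...,2]
    m=blob((hsv[...,0]>12)&(hsv[...,0]<32)&(hsv[...,2]>90)&(Z>38),(138,177)); c=np.array(np.nonzero(m)).mean(1); print(m.sum(),c,rect(i["intrinsics"],i["T"],m,46))
E
```

```text
ee_pos: [631.1, 227.0, 3.4]
wrist_force: [0.7, -3.6, 6.9]
finger_force: 60.0
938 [176.55117271 136.95735608] ((506.3457336425781, 285.031982421875), (42.13187026977539, 159.57608032226562), 84.83878326416016)
1 [145. 166.] ((591.51123046875, 211.74241638183594), (0.0, 0.0), 0.0)
```

Contact: the position held at 227.0 while the force rose to -3.6 N. One more 0.3 mm step to confirm, then I release and rise.

```bash
python3 -m handwheel '[{"hand":5,"translation":[0,0.3,0],"roll":0},{"hand":5,"translation":[0,0,0],"roll":0}]' | grep -E "ee_pos|force"
python3 -m handwheel '[{"hand":18,"translation":[0,0,0],"roll":0},{"hand":30,"translation":[0,0,0],"roll":0},{"hand":40,"translation":[0,0,0],"roll":0},{"hand":40,"translation":[0,0,0],"roll":0},{"hand":40,"translation":[0,0,-20],"roll":0},{"hand":40,"translation":[0,0,-40],"roll":0},{"hand":40,"translation":[0,0,-50],"roll":0},{"hand":40,"translation":[0,0,-55],"roll":0}]'
python3 - <<'E'
from h import *
from cell import telemetry, vision
s=telemetry.read_state(); d=vision.get_image("wrist"); d["R"]=s["tcp_rot"];d["p"]=s["ee_pos"]; np.savez("pics/w5.npz",**d)
T=wristT(d);K=d["intrinsics"];P=cloud(d,T);Z=P[...,2]
hsv=cv2.cvtColor(d["image"],cv2.COLOR_BGR2HSV);H,S,V=[hsv[...,i] for i in range(3)]
u=np.array([.0889,.996])
m=(abs(Z-61)<5)&(np.hypot(P[...,0]-630,P[...,1]-227)<25); print("fin",m.sum(),np.nanmean(P[m],0))
m=(H>12)&(H<32)&(V>150)&(Z>42)&(Z<52)&(P[...,1]<330)&(P[...,0]<595); q=P[m][:,:2]@u; print("weight u",np.percentile(q,[1,50,99]))
red=((H<6)|(H>174))&(S>150)&(Z<16)
m=red&(np.hypot(P[...,0]-531.5,P[...,1]-236)<32); 
l=cv2.connectedComponentsWithStats(m.astype(np.uint8)); k=1+np.argmin([abs(a-1200) for a in l[2][1:,4]]); print(l[2])
for j in range(1,l[0]):
    if l[2][j,4]>300: print("win",rect(K,T,l[1]==j,12))
delta(s,[529,-267,240],21.7)
E
```

```text
ee_pos: [631.1, 227.0, 3.3]
wrist_force: [-0.3, -5.5, 6.1]
finger_force: 60.1
clock: 12.75
ee_pos: [629.9, 227.5, 168.7]
tcp_rot: [[-0.996, 0.088, -0.001], [0.088, 0.996, -0.0], [0.001, -0.0, -1.0]]
wrist_force: [0.7, 0.7, -0.0]
gripper_width: 39.7
finger_force: 0.0
fin 477 [630.26566582 227.11152685  60.99505928]
weight u [310.46643038 329.89376083 349.55781048]
[[     0      0    512    384 194812]
 [   235     33     36     52   1754]
 [   219     47      2     24     41]
 [   221     73      1      1      1]]
win ((530.917236328125, 236.46331787109375), (32.894126892089844, 44.41826248168945), 84.9754867553711)
ee [629.9 227.5 168.7] tool shift [  57.2 -501.5  -71.1] yaw_y 84.97 roll 1.1043 clock 12.75 F [ 0.7  0.7 -0. ] w 39.709260291401826 ff 0.0
```

Contact is confirmed at 5.5 N with no motion. The window centre is about (530.8, 236.3). Next I move above the seal.

```bash
python3 -m handwheel '[{"hand":75,"translation":[4,-41,-5],"roll":0},{"hand":75,"translation":[4,-41,-5],"roll":0},{"hand":75,"translation":[5,-42,-5],"roll":0},{"hand":75,"translation":[5,-42,-5],"roll":0},{"hand":75,"translation":[5,-42,-5],"roll":0},{"hand":75,"translation":[5,-42,-5],"roll":0},{"hand":75,"translation":[5,-42,0],"roll":0},{"hand":75,"translation":[5,-42,0],"roll":0}]' >/dev/null
python3 -m handwheel '[{"hand":75,"translation":[4,-42,0],"roll":0},{"hand":75,"translation":[4,-42,0],"roll":0},{"hand":75,"translation":[4,-42,0],"roll":0},{"hand":75,"translation":[3.4,-41.3,0],"roll":0},{"hand":75,"translation":[0,0,0],"roll":0.16},{"hand":75,"translation":[0,0,0],"roll":0.16},{"hand":75,"translation":[0,0,0],"roll":0.16},{"hand":75,"translation":[0,0,0],"roll":0.16}]' > /dev/null
python3 -m handwheel '[{"hand":75,"translation":[0,0,0],"roll":0.16},{"hand":75,"translation":[0,0,0],"roll":0.16},{"hand":75,"translation":[0,0,0],"roll":0.144},{"hand":75,"translation":[0,0,0],"roll":0},{"hand":75,"translation":[0,0,0],"roll":0}]'
python3 - <<'E'
from h import *
from cell import telemetry, vision
s=telemetry.read_state(); d=vision.get_image("wrist"); d["R"]=s["tcp_rot"];d["p"]=s["ee_pos"]; np.savez("pics/w6.npz",**d); cv2.imwrite("pics/w6.png",d["image"])
T=wristT(d);K=d["intrinsics"];P=cloud(d,T);Z=P[...,2]
near=np.hypot(P[...,0]-532.6,P[...,1]+267)<45
for a,b,zz in((76,84,80),(64,73,70)):
    m=near&(Z>a)&(Z<b); print(m.sum(),np.nanmean(P[m],0),rect(K,T,blob(m,np.round(np.argwhere(m).mean(0)[::-1]).astype(int)),zz))
m=near&(Z>64)&(Z<84); print("all",cv2.minAreaRect(P[m][:,:2].astype(np.float32)))
delta(s,[532.6,-267.2,0],21.7)
E
```

```text
clock: 15.42
ee_pos: [533.3, -267.0, 197.4]
tcp_rot: [[-0.373, 0.928, 0.0], [0.928, 0.373, -0.0], [-0.0, 0.0, -1.0]]
wrist_force: [-0.6, -0.3, 0.6]
gripper_width: 75.1
finger_force: 0.0
475 [ 536.00103095 -268.64426606   79.05978223] ((535.9968872070312, -268.5648498535156), (15.602807998657227, 27.687999725341797), 32.38166809082031)
431 [ 534.51891965 -265.94267015   69.23694609] ((535.8895874023438, -268.6781311035156), (23.876230239868164, 36.897056579589844), 32.34258270263672)
all ((536.2631225585938, -269.4211730957031), (24.01482391357422, 36.3322639465332), 32.31014633178711)
ee [ 533.3 -267.   197.4] tool shift [ 1.000e-01 -7.000e-01  1.974e+02] yaw_y 21.9 roll 0.0036 clock 15.425 F [-0.6 -0.3  0.6] w 75.05099023375914 ff 0.0
```

View pics/w6.png

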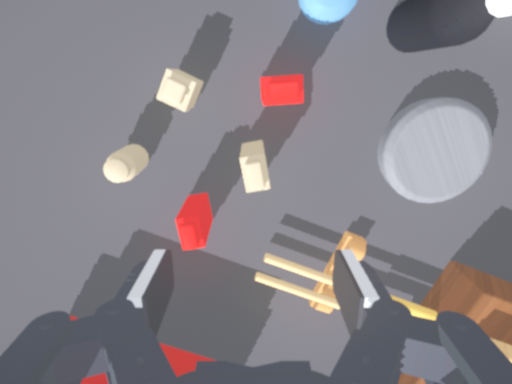

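The picture shows the oblong seal at (255,166), turned about 10° relative to the hand. The neighbours at (194,222) and (282,90) clear the fingers. I'll correct the roll, descend and grip.

```bash
python3 -m handwheel '[{"hand":52,"translation":[0,0,0],"roll":-0.091},{"hand":52,"translation":[0,0,0],"roll":-0.091},{"hand":52,"translation":[-2.8,1.4,20],"roll":0},{"hand":52,"translation":[0,0,45],"roll":0},{"hand":52,"translation":[0,0,45],"roll":0},{"hand":52,"translation":[0,0,40],"roll":0},{"hand":52,"translation":[0,0,0],"roll":0},{"hand":52,"translation":[0,0,0],"roll":0}]'
python3 - <<'E'
from h import *
from cell import telemetry
delta(telemetry.read_state(),[535.95,-268.6,0],32.35)
E
```

```text
clock: 16.48
ee_pos: [536.7, -269.1, 49.1]
tcp_rot: [[-0.533, 0.846, 0.002], [0.846, 0.533, -0.001], [-0.001, 0.001, -1.0]]
wrist_force: [0.1, 0.5, 0.8]
gripper_width: 52.3
finger_force: 0.0
ee [ 536.7 -269.1   49.1] tool shift [ 0.9 -0.5 49.1] yaw_y 32.19 roll -0.0028 clock 16.475 F [0.1 0.5 0.8] w 52.274104609542036 ff 0.0
```

```bash
python3 -m handwheel '[{"hand":52,"translation":[0.5,-0.4,25],"roll":0},{"hand":52,"translation":[0,0,17],"roll":0},{"hand":52,"translation":[0,0,6],"roll":0},{"hand":52,"translation":[0,0,0],"roll":0},{"hand":35,"translation":[0,0,0],"roll":0},{"hand":26,"translation":[0,0,0],"roll":0},{"hand":18,"translation":[0,0,0],"roll":0},{"hand":14,"translation":[0,0,0],"roll":0}]'
python3 -m handwheel '[{"hand":14,"translation":[0,0,0],"roll":0},{"hand":14,"translation":[0,0,0],"roll":0}]'
```

```text
clock: 17.48
ee_pos: [535.7, -268.6, 0.0]
tcp_rot: [[-0.532, 0.847, 0.001], [0.847, 0.532, -0.0], [-0.001, 0.0, -1.0]]
wrist_force: [0.7, 1.0, 5.8]
gripper_width: 23.1
finger_force: 59.2
clock: 17.73
ee_pos: [535.7, -268.7, 0.1]
tcp_rot: [[-0.532, 0.847, 0.001], [0.847, 0.532, -0.0], [-0.001, 0.001, -1.0]]
wrist_force: [-1.1, 1.6, 7.0]
gripper_width: 23.7
finger_force: 59.2
```

Seal gripped: width 23.7, force 59 N. I'll lift it 205 mm, turn it to the board's yaw and check how it sits in the hand.

```bash
python3 -m handwheel '[{"hand":14,"translation":[0,0,-10],"roll":0},{"hand":14,"translation":[0,0,-25],"roll":0},{"hand":14,"translation":[0,0,-35],"roll":0},{"hand":14,"translation":[0,0,-40],"roll":0},{"hand":14,"translation":[0,0,-40],"roll":0},{"hand":14,"translation":[0,0,-35],"roll":0},{"hand":14,"translation":[0,0,-20],"roll":0},{"hand":14,"translation":[0,0,0],"roll":0}]'
python3 -m handwheel '[{"hand":14,"translation":[0,0,0],"roll":-0.1},{"hand":14,"translation":[0,0,0],"roll":-0.14},{"hand":14,"translation":[0,0,0],"roll":-0.15},{"hand":14,"translation":[0,0,0],"roll":-0.15},{"hand":14,"translation":[0,0,0],"roll":-0.15},{"hand":14,"translation":[0,0,0],"roll":-0.13},{"hand":14,"translation":[0,0,0],"roll":-0.1},{"hand":14,"translation":[0,0,0],"roll":0}]'
python3 - <<'E'
from h import *
from cell import telemetry, vision
s=telemetry.read_state(); delta(s,[530.8,236.3,205],84.95)
d=vision.get_image("wrist"); np.savez("pics/w7.npz",R=s["tcp_rot"],p=s["ee_pos"],**d); P=cloud(d,d["mount"])
hsv=cv2.cvtColor(d["image"],cv2.COLOR_BGR2HSV);H,S,V=[hsv[...,i] for i in range(3)]
m=(H>12)&(H<32)&(V>60)&(P[...,2]<10)&(P[...,2]>-100)&(np.hypot(P[...,0],P[...,1])<50)
Q=P[m]; print(m.sum(),np.percentile(Q,[1,50,99],axis=0).round(1).tolist())
f=m&(P[...,2]>-55)&(P[...,2]<-6); F=P[f]  # front (+x) face
c=np.median(F[:,0]); F=F[abs(F[:,0]-c)<4]; A=np.c_[F[:,1],F[:,2],np.ones(len(F))]; print("front x=a*y+b*z+c",np.linalg.lstsq(A,F[:,0],rcond=None)[0],len(F),F.min(0),F.max(0))
E
```

```text
clock: 18.73
ee_pos: [536.0, -268.8, 206.1]
tcp_rot: [[-0.532, 0.847, 0.002], [0.847, 0.532, -0.001], [-0.002, 0.001, -1.0]]
wrist_force: [-0.0, 0.4, -2.3]
gripper_width: 23.4
finger_force: 58.9
clock: 19.73
ee_pos: [534.8, -268.3, 203.4]
tcp_rot: [[-0.996, 0.09, -0.001], [0.09, 0.996, 0.001], [0.001, 0.001, -1.0]]
wrist_force: [-0.2, 0.1, -0.5]
gripper_width: 23.4
finger_force: 58.8
ee [ 534.8 -268.3  203.4] tool shift [ 49.6 502.1  -1.3] yaw_y 84.82 roll -0.0023 clock 19.725 F [-0.2  0.1 -0.5] w 23.36726726148767 ff 58.78671169281006
8987 [[-16.0, -12.8, -80.2], [12.4, -0.1, -69.1], [17.2, 12.3, -3.9]]
front x=a*y+b*z+c [4.33796494e-03 3.57385118e-04 1.66293979e+01] 2277 [ 15.25984424 -11.92733575 -54.99052113] [17.75677884 12.13351487 -6.0329557 ]
```

The seal sits upright and square in the hand, and its underside is at the TCP height. I'll carry it over.

```bash
python3 -m handwheel '[{"hand":14,"translation":[3.5,20,0],"roll":0},{"hand":14,"translation":[3.5,35,0],"roll":0},{"hand":14,"translation":[3.5,40,0],"roll":0},{"hand":14,"translation":[3.5,40,0],"roll":0},{"hand":14,"translation":[3.5,40,0],"roll":0},{"hand":14,"translation":[3.5,40,0],"roll":0},{"hand":14,"translation":[3.5,40,0],"roll":0},{"hand":14,"translation":[3.5,40,0],"roll":0}]' >/dev/null
python3 -m handwheel '[{"hand":14,"translation":[3.5,40,0],"roll":0},{"hand":14,"translation":[3.5,40,0],"roll":0},{"hand":14,"translation":[3.5,40,0],"roll":0},{"hand":14,"translation":[3.5,35,0],"roll":0},{"hand":14,"translation":[3.5,27,0],"roll":0},{"hand":14,"translation":[3,15,0],"roll":0},{"hand":14,"translation":[2,10,0],"roll":0},{"hand":14,"translation":[0,0,0],"roll":0}]'
python3 -m handwheel '[{"hand":14,"translation":[0,0,15],"roll":0},{"hand":14,"translation":[0,0,30],"roll":0},{"hand":14,"translation":[0,0,30],"roll":0},{"hand":14,"translation":[0,0,25],"roll":0},{"hand":14,"translation":[0,0,15],"roll":0},{"hand":14,"translation":[0,0,5],"roll":0},{"hand":14,"translation":[0,0,0],"roll":0},{"hand":14,"translation":[0,0,0],"roll":0}]'>/dev/null
cat > chk.py <<'E'
from h import *
from cell import telemetry, vision
import sys
s=telemetry.read_state(); delta(s,[529.7,236.3,30],84.95)
d=vision.get_image("wrist"); d["R"]=s["tcp_rot"];d["p"]=s["ee_pos"]; np.savez("pics/%s.npz"%sys.argv[1],**d); cv2.imwrite("pics/%s.png"%sys.argv[1],d["image"])
T=wristT(d); P=cloud(d,T);K=d["intrinsics"];Z=P[...,2]
hsv=cv2.cvtColor(d["image"],cv2.COLOR_BGR2HSV);H,S,V=[hsv[...,i] for i in range(3)]
L=cloud(d,d["mount"]); m=(H>12)&(H<32)&(V>60)&(L[...,2]<15)&(L[...,2]>-100)&(abs(L[...,1])<20)&(abs(L[...,0])<25)
print("seal tool",np.percentile(L[m],[1,50,99],axis=0).round(1).tolist())
al=(S<70)&(V>110)&(Z>14)&(Z<22)&(abs(P[...,0]-530)<42)&(abs(P[...,1]-236)<42); 
q=(P[al][:,:2]-[530.8,236.3])@np.array([[.996,.0889],[-.0889,.996]]); print("frame in board axes rel. est. window",al.sum(),np.percentile(q,[1,99],axis=0).round(1).tolist())
E
python3 chk.py w8
```

```text
clock: 21.78
ee_pos: [529.9, 236.1, 204.4]
tcp_rot: [[-0.996, 0.09, -0.0], [0.09, 0.996, -0.0], [0.0, -0.0, -1.0]]
wrist_force: [0.8, -1.2, -1.0]
gripper_width: 23.4
finger_force: 59.1
ee [530.6 236.2  85.2] tool shift [ 1.  -0.  55.2] yaw_y 84.85 roll -0.0017 clock 22.775 F [-0.4  0.1 -1.2] w 23.333028965689863 ff 59.063905477523804
seal tool [[-16.2, -11.7, -80.2], [12.5, 0.3, -69.1], [17.2, 12.3, -5.4]]
frame in board axes rel. est. window 2820 [[-33.0, -28.1], [33.8, 27.7]]
```

View pics/w8.png

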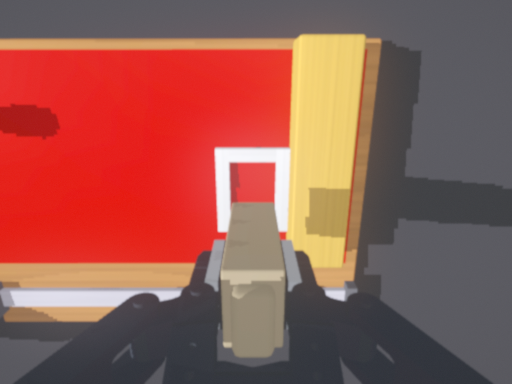

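The seal at (253,275) is aligned above the frame, and the frame's extents match my window estimate within 1 mm. Final descent to about 12 mm above the frame.

```bash
python3 -m handwheel '[{"hand":14,"translation":[0.8,0,15],"roll":0},{"hand":14,"translation":[0,0,15],"roll":0},{"hand":14,"translation":[0,0,12],"roll":0},{"hand":14,"translation":[0,0,8],"roll":0},{"hand":14,"translation":[0,0,4],"roll":0},{"hand":14,"translation":[0,0,1],"roll":0},{"hand":14,"translation":[0,0,0],"roll":0},{"hand":14,"translation":[0,0,0],"roll":0}]'
python3 chk.py w9; python3 -m handwheel '[{"hand":14,"translation":[0,0,0],"roll":0},{"hand":14,"translation":[0,0,0],"roll":0},{"hand":14,"translation":[0,0,0],"roll":0},{"hand":14,"translation":[0,0,0],"roll":0}]'
```

```text
clock: 23.82
ee_pos: [529.5, 236.2, 29.8]
tcp_rot: [[-0.996, 0.09, 0.001], [0.09, 0.996, 0.0], [-0.001, 0.0, -1.0]]
wrist_force: [0.1, -0.9, -2.0]
gripper_width: 23.4
finger_force: 59.1
ee [529.5 236.2  29.8] tool shift [-0.2  0.1 -0.2] yaw_y 84.86 roll -0.0016 clock 23.825 F [ 0.1 -0.9 -2. ] w 23.41788009477789 ff 59.06346023082733
seal tool [[-16.0, -11.7, -80.2], [12.5, 0.3, -69.1], [17.2, 12.2, -5.4]]
frame in board axes rel. est. window 3570 [[-33.1, -28.0], [16.4, 27.7]]
clock: 24.38
ee_pos: [529.3, 236.2, 29.4]
tcp_rot: [[-0.996, 0.09, 0.0], [0.09, 0.996, 0.0], [-0.0, 0.0, -1.0]]
wrist_force: [-0.1, -0.1, -0.2]
gripper_width: 23.3
finger_force: 59.1
```

```bash
python3 -c "
from cell import env
print(env.hand_in())"
```

```text
the job is handed in; nothing more can be done
None
```

The job is handed in, with no verdict returned: the frame rests against the paperweight (felt at about 5.5 N, not shoved), and by my measurements the oblong seal is held upright and still, centred over the window about 12 mm above the frame.

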